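Weigh a silver wire coil on a sliding-poise beam balance

ROBOT

A 6-joint arm with a two-finger parallel gripper is mounted at the origin on a cart in front of the work surface, level with it; the furniture and walls round the work are solid. World frame = base frame: x ahead of the robot, y to its left, z up, the work surface at z = 0. Lengths are in mm, angles in rad, forces in N, time in s.
With the tool pointing down it reaches from about 275 to 825 mm from the base axis. Payload 5.2 kg.
Tool frame: the origin (TCP) lies on the centre line of the jaws, within the pads' length; the fingertips stand 25 mm ahead of it and the grasp point (between the pads) lies 6 mm ahead of it; z points along the fingers, y is the line along which they close (so a half turn about z gives the same grasp; the last joint's range is limited). The gripper opens to 93 mm and grips with 3 to 60 N. Pads are 15 mm wide; open, the fingers measure 128 mm over their backs; the gripper's body (75 mm by 188 mm) begins 65 mm behind the grasp point.
Start: joints at [1.067, 0.259, 1.535, -0, 1.348, -0.203], TCP at [162.934, 525.316, 214.753] pointing down, gripper open.
Joint ranges: [-3.14, 3.14], [-0.91, 2.08], [0.19, 2.58], [-1.22, 4.36], [0.22, 2.71], [-3.12, 3.12]. Speed limits (rad/s): [2.57, 2.57, 3.14, 3.14, 3.14, 3.14].

INTERFACE

Orientations are given as a unit quaternion [x, y, z, w].
In Python, from workcell import * gives the robot as it stands.
- The arm moves only by the shell command python3 -m pendant 'ROWS' [FORCE]. ROWS is JSON, a list of rows, each a list of 7 numbers: the shift along the tool's x, y, z in m, then the turn, a rotation vector about the tool's x, y, z in degrees, then the finger opening in m, from 0 to 0.093. A call has 1 to 12 rows; each row is the pose to reach, as a shift and turn from the pose commanded when the call began, along the tool's axes at that moment; what a row does not reach only later rows make up. A row lasts 1/10 s, in which the tool goes at most 50 mm and 8.59 degrees, less where a joint would pass 70% of its speed; a pose out of reach is approached as far as the arm can. A call with a gripper value outside its range is refused whole. The fingers move at their own pace and stop on an object; FORCE is the grip in N (left out, the last holds). Time passes only in rows, so rows that repeat a pose let the fingers close. It gives the time, the measured TCP pose, the force, the opening and the grip force at its end, in the units of the state.
- get_obs(): the state, without advancing time (a new reading comes with each control period).
- camera(name): name is "side" or "top"; returns the picture (420x560x3 uint8, red, green, blue); there is no depth.
- calibration(name): a dict with "camera_matrix" (3x3 intrinsics, pixels), "xyz" and "attitude" of the camera in the world. Camera axes: x right, y down, z forward; pixel columns grow to the right and rows downward; lengths in mm; the calibration is good to about 2 mm. A picture is of the moment at which its call begins. calibration takes no time and is no camera call.
- close_job(): hands the job in; it is judged then, once.
The state is a dict: "time": time; "q": joint angles; "qd": joint speeds; "joint_torque": joint torques, N m; "tool_pos": TCP position; "tool_rot": TCP orientation; "contact_force": force on the tool from outside, world axes, zero at the start; "wrist_torque": the same for the moment, N m; "grip_width": finger opening in mm; "grasp_force": force on a finger pad.
Only numpy, scipy, OpenCV 4.12 (cv2) and the standard library are available. Lean on these libraries where they do the work, as an engineer would, in place of code of your own. Each camera call takes 0.05 s, during which the arm holds its last target. There are 200 camera calls.

TASK

Weigh the silver wire coil on the beam balance: lift it out of the wooden rack, set it gently, without letting it drop, in the seats of the two-pronged hook, then push the brass poise along the beam with a fingertip until the beam, touched by nothing, floats level with its red pointer at the black mark, and leave everything at rest like that. The beam pivot is delicate: never press on the balance with more than 8 N with a finger or 10 N through the coil, so feel for the hook taking the weight, push the poise slowly and do not pinch it. Leave the copper coil in its slot and the pliers, tweezers and blue dish where they are.

Things in the scene. Friction and masses are not known exactly. Their poses are not given: they have to be found in the camera images.
- balance: Beam balance on a grey base, fixed to the bench board. Origin under the pivot column at board level; z up. Its y axis runs along the level beam: the load hook lies on the +y side, the brass poise and the red pointer on the -y side. The pivot axis is parallel to its x, 190 mm above the origin. Pivot yoke top 196 mm up; swing guard round the beam end at y = -190 mm, its top 210 mm up. The beam is a 7 mm wide, 12 mm high aluminium bar centred on the pivot height.
- beam (a joint): Tilt of the beam, rad: 0 level (pointer at the black mark); positive = hook end up, poise end down. Rubber-buffered stops at -0.05 and +0.05 (hook 5 mm below or above its level height). At the start it rests on the hook-up stop; a hung coil takes it to the other stop until the poise is moved out. Eddy-current damped: it settles within about 2 s. It shows the balance only while nothing touches the beam, poise or coil: a push on the tab tips the beam.
- poise (a joint): Travel of the poise outwards along the beam (towards -y), m: 0 at the inner end stop, 0.110 at the outer one; the poise centre lies 42 mm + travel from the pivot axis. It slides with about 3 N of friction and stays where it is left. The poise weighs 200 g. The empty beam balances with the poise at 0, so a coil of mass m balances at a travel of m x 105 mm / 200 g. Moving the poise 1 mm changes the free beam tilt by about 0.0075 rad.
- poise_tab (a point): Middle of the upright thumb tab on top of the brass poise, 28 mm above the beam's centre line: push here. The tab is 14 mm long along the beam, 16 mm across, and stands from 8 to 44 mm above the beam's centre line; below it the poise is a 26 mm long, 24 mm wide block round the beam. Axes as the beam (y along it, -y outwards).
- hook_seat (a point): Point midway between the two V seats of the hook, on the prongs' centre line, 105 mm from the pivot. The two steel prongs (5 mm thick, 25 mm either side, open to +y) start at a crossbar at y = -72 mm, run straight at z = 0, dip 10 mm into a V at y = 0 and end at y = +28 mm with tips turned up to z = +8 mm. Axes as the beam: y along it, outwards to the open end. A hung coil rests on both prongs, its centre 34 to 38 mm straight below this point, its plane square to the beam.
- silver_coil_center (a point): Centre of the silver-grey bound wire coil: a stiff ring, 100 mm outside and 80 mm inside diameter, 10 mm thick; its weight is not known (100 to 200 g). The ring lies in this frame's x-z plane (y is the ring's axis). It stands upright in one of the rack's two slots, its top 50 mm above the centre.
- copper_coil_center (a point): Centre of the copper-coloured coil of the same size, in the other slot; to be left alone.
- coil_rack: Wooden rack, 104 x 116 x 27 mm, fixed. Origin at the centre of its underside. Two slots along its x, 13 mm wide, 20 mm deep, centred at y = +35 and -35 mm.
- pliers: Green-handled pliers lying on the board, 140 x 47 x 11 mm; origin at the centre of the underside. Bystander.
- tweezers: Steel tweezers lying on the board, 130 x 15 x 8 mm; origin at the centre of the underside. Bystander.
- dish: Light blue cap used as a dish, 37 mm across, 22 mm high; origin at the centre of the underside. Bystander.
- silver_coil: The silver coil itself; origin at the lowest point of the ring, 50 mm below its centre.

How it is judged (in metres and radians):
On the way, in this order (a step that is already met when the one before it is completed fails the run):
1. the silver coil hangs in both V seats of the hook, released, and its weight has tipped the hook end of the beam down (x of silver_coil_center in the frame of hook_seat between -0.008 and 0.008 m and y of silver_coil_center in the frame of hook_seat between -0.006 and 0.006 m and z of silver_coil_center in the frame of hook_seat between -0.045 and -0.028 m and value of joint beam below -0.035 rad and contact force between the fingers and silver_coil below 0.05 N), for 0.2 s.
2. with the coil hanging, the poise has been pushed out until the beam stands level, untouched by the fingers (x of silver_coil_center in the frame of hook_seat between -0.008 and 0.008 m and y of silver_coil_center in the frame of hook_seat between -0.006 and 0.006 m and z of silver_coil_center in the frame of hook_seat between -0.045 and -0.028 m and value of joint beam between -0.015 and 0.015 rad and contact force between the fingers and balance below 0.05 N), for 0.5 s.
At the end, for the whole second after the job is handed in: The silver coil hangs at rest in both seats of the hook (centre within 8 mm across and 6 mm along the beam of the point below the seats), the free beam is still and level within 0.015 rad (3 mm at the pointer, between the two green lines), and the copper coil is still in its slot (all of step 2 and velocity of joint beam between -0.03 and 0.03 rad/s and linear speed of silver_coil below 0.03 m/s and distance of copper_coil_center from where it was at the start of the episode below 0.015 m); the robot touches nothing.
It fails at once if the fingers press on the balance (beam, poise or stand) with more than 8 N (contact force between any of the fingers, the arm and balance above 8 N).
It fails at once if the coil is pressed or dropped on the balance with more than 10 N (contact force between silver_coil and balance above 10 N).
It fails at once if the coil is let fall: it moves faster than 0.3 m/s out of the fingers (linear speed of silver_coil above 0.3 m/s and contact force between the fingers and silver_coil below 0.05 N).
It fails at once if the copper coil is moved by more than 15 mm (distance of copper_coil_center from where it was at the start of the episode above 0.015 m).
It fails at once if the pliers, tweezers or dish are moved by more than 20 mm (distance of any of pliers, tweezers, dish from where it was at the start of the episode above 0.02 m).
It also fails if it takes over 72 s, if anything falls off the work surface, if the arm or the gripper's body presses on something with over 40 N, if the wrist force passes 120 N, or if a joint passes its speed limit or range.

## Working session

There is one attempt and no reset: what is moved stays moved. The work goes in short steps, Python scripts to look and compute and a shell command to move; the robot and the scene stay as the last step left them, time stands still between calls to the robot, and variables do not carry over. Pictures are saved under pics/ and viewed, at most 10 in all, crops included, and the job is handed in when it is done.

```bash
mkdir -p pics; ls
python3 - <<'E'
from workcell import *
import cv2,numpy as np
for n in("side","top"):
    im=camera(n); cv2.imwrite(f"pics/{n}0.png",im[:,:,::-1]); np.save(f"{n}0.npy",im)
    print(n,calibration(n))
print(get_obs())
E
```

```text
pics
side {'camera_matrix': array([[405.68029685,   0.        , 281.58167784],
       [  0.        , 405.68029685, 205.83681922],
       [  0.        ,   0.        ,   1.        ]]), 'xyz': array([364.23561268, 802.10297639, 509.1522843 ]), 'attitude': array([-0.08284888,  0.84570998, -0.52533492,  0.04397636])}
top {'camera_matrix': array([[450.80126826,   0.        , 274.57258488],
       [  0.        , 450.80126826, 206.51910025],
       [  0.        ,   0.        ,   1.        ]]), 'xyz': array([426.92616689,  36.57764967, 989.07475541]), 'attitude': array([-0.69882154,  0.71249033, -0.03623235,  0.05189612])}
{'time': 0.1, 'q': array([ 1.06719654e+00,  2.59243183e-01,  1.53596575e+00,  1.04070755e-05,
        1.34799156e+00, -2.02797124e-01]), 'qd': array([ 0.00066193, -0.00178679, -0.00376283,  0.00089406,  0.00050744,
       -0.00034974]), 'joint_torque': array([ 2.40844842e-03, -4.38200605e+01, -2.84646052e+01,  7.19199772e-02,
        3.60607042e-02, -3.42939863e-06]), 'tool_pos': array([162.6878555 , 524.87315639, 214.01850677]), 'tool_rot': array([ 1.49836036e-01,  9.88710532e-01, -7.52541888e-04, -2.82837925e-04]), 'contact_force': array([ 0.47378892, -0.82189548,  0.02002809]), 'wrist_torque': array([ 0.00540506, -0.03842709,  0.04985304]), 'grasp_force': 0.0, 'grip_width': 92.81954793689073}
```

View pics/side0.png

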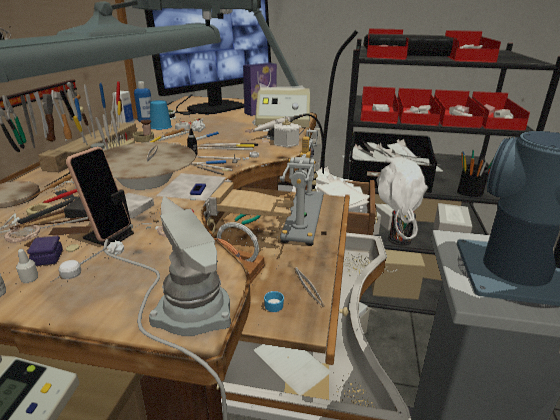

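View pics/top0.png

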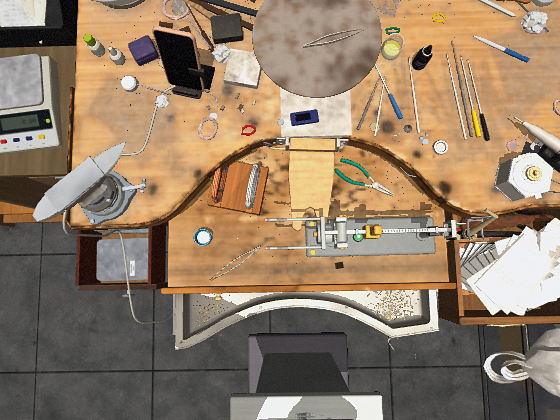

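The side view shows the balance at about (300,200) and the two coils at (237,240). The top view shows the rack at (238,188) with copper left and silver right, the hook prongs at (265..310, 220/247), and the poise at (374,231). Next I'll zoom in.

```bash
cat > h.py <<'E'
import numpy as np, cv2
from scipy.spatial.transform import Rotation as R
from workcell import *
def cam(n):
    c=calibration(n); return np.array(c["camera_matrix"]),np.array(c["xyz"]),R.from_quat(c["attitude"]).as_matrix()
def proj(n,p):
    K,t,A=cam(n); v=(np.atleast_2d(p)-t)@A@K.T; return v[:,:2]/v[:,2:]
def ray(n,uv):
    K,t,A=cam(n); d=A@np.linalg.solve(K,[uv[0],uv[1],1.]); return t,d/np.linalg.norm(d)
def onz(n,uv,z):
    t,d=ray(n,uv); return t+d*(z-t[2])/d[2]
def tri(a,b): # a=top px, b=side px
    t1,d1=ray("top",a);t2,d2=ray("side",b)
    s=np.linalg.lstsq(np.c_[d1,-d2],t2-t1,rcond=None)[0]
    p,q=t1+s[0]*d1,t2+s[1]*d2; return (p+q)/2,np.linalg.norm(p-q)
def crop(im,x0,y0,x1,y1,k,f):
    cv2.imwrite(f,cv2.resize(im[y0:y1,x0:x1,::-1],None,fx=k,fy=k,interpolation=cv2.INTER_CUBIC))
E
python3 - <<'E'
from h import *
crop(np.load("top0.npy"),195,145,455,285,3,"pics/t1.png")
crop(np.load("side0.npy"),190,140,350,260,5,"pics/s1.png")
print(proj("top",[[0,0,0],[162,525,214]]),proj("side",[[0,0,0],[162,525,214]]))
E
```

```text
[[307.27662264 471.77995397]
 [ -6.63859881 429.57381265]] [[513.99301251 271.71562915]
 [573.50609312 398.88303955]]
```

View pics/t1.png

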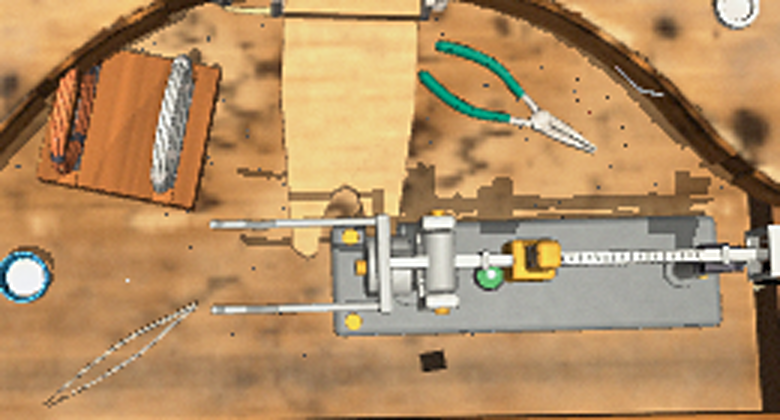

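View pics/s1.png

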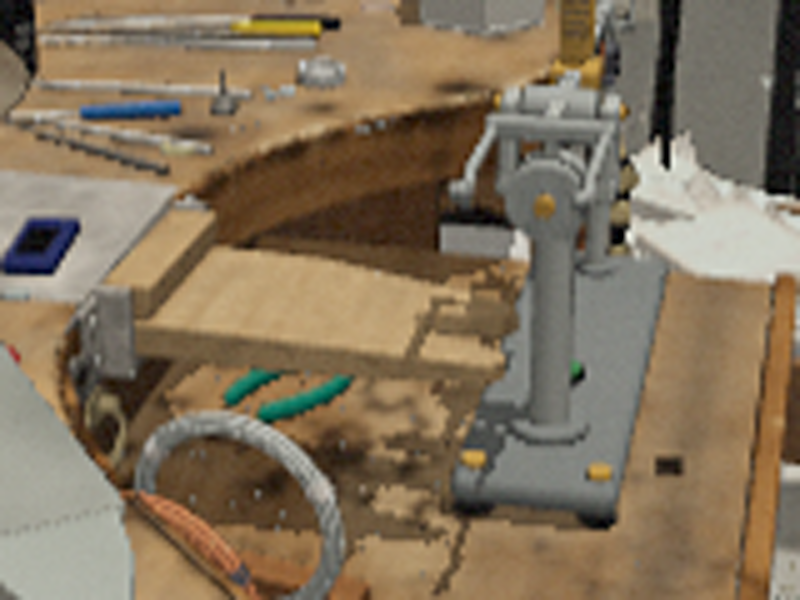

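Run:
```python
from h import *
T=lambda x,y:(x/3+195-1/3,y/3+145-1/3)
S=lambda x,y:(x/5+190-.4,y/5+140-.4)
top=np.load("top0.npy");side=np.load("side0.npy")
def mask(im,box):
    h=cv2.cvtColor(im,cv2.COLOR_RGB2HSV);m=((h[:,:,1]<60)&(h[:,:,2]>70)).astype(np.uint8)
    z=np.zeros_like(m);x0,y0,x1,y1=box;z[y0:y1,x0:x1]=m[y0:y1,x0:x1]
    n,l,s,c=cv2.connectedComponentsWithStats(z);return (l==1+np.argmax(s[1:,4])).astype(np.uint8)
m=mask(top,(243,160,263,212));c=cv2.findContours(m,0,1)[0][0]
r=cv2.minAreaRect(c);b=cv2.boxPoints(r);print("top coil",r,b.tolist())
ends=sorted([((b[i]+b[(i+1)%4])/2) for i in range(4)],key=lambda p:p[1]);e0,e1=ends[0],ends[-1]
P0,P1=onz("top",e0,57),onz("top",e1,57);print("ends z57",P0,P1,np.linalg.norm(P1-P0),"mid",(P0+P1)/2)
u=(P0-P1)/np.linalg.norm(P0-P1);n=np.cross([0,0,1],u);print("yaw of coil x",np.degrees(np.arctan2(u[1],u[0])))
ms=mask(side,(212,218,262,275));print("side box",cv2.boundingRect(ms))
cs=max(cv2.findContours(ms,0,1)[0],key=cv2.contourArea)[:,0]
hull=cv2.convexHull(cs)[:,0].astype(float)
Mid=(P0+P1)/2;pts=[]
for p in hull:
    t,d=ray("side",p);q=t+d*((Mid-t)@n)/(d@n);pts.append([(q-Mid)@u,q[2]])
pts=np.array(pts);print(np.round(pts,0).tolist())
pp=pts[pts[:,1]>45]
A=np.c_[2*pp,np.ones(len(pp))];s=np.linalg.lstsq(A,(pp**2).sum(1),rcond=None)[0];print("circ",s[:2],np.sqrt(s[2]+s[0]**2+s[1]**2))
for n_,p in dict(tipF=T(211,224),tipN=T(212,310),cbF=T(384,217),cbN=T(384,309),yoF=T(440,215),yoN=T(440,305)).items():print(n_,onz("top",p,195).round(1))
for n_,p in dict(poise=T(537,257),).items():print(n_,onz("top",p,234).round(1))
print("pin edge",onz("top",T(283,60),0),onz("top",T(290,190),0),onz("top",T(305,255),0))
```

```text
top coil ((251.9392547607422, 185.5915069580078), (9.177942276000977, 45.889705657958984), 11.768289566040039) [[242.7670440673828, 207.11813354492188], [252.12644958496094, 162.1929931640625], [261.1114501953125, 164.06488037109375], [251.75205993652344, 208.99002075195312]]
ends z57 [637.10977337  92.47786612  57.        ] [541.95255151 113.26354131  57.        ] 97.40093000119738 mid [589.53116244 102.87070371  57.        ]
yaw of coil x -12.321866441940777
side box (217, 222, 42, 40)
[[-1.0, 110.0], [-10.0, 110.0], [-17.0, 109.0], [-31.0, 103.0], [-46.0, 90.0], [-48.0, 86.0], [-53.0, 68.0], [-52.0, 53.0], [-50.0, 45.0], [-48.0, 40.0], [-43.0, 31.0], [-38.0, 25.0], [-36.0, 24.0], [-26.0, 24.0], [45.0, 63.0], [44.0, 73.0], [41.0, 81.0], [38.0, 87.0], [31.0, 96.0], [21.0, 103.0], [11.0, 107.0]]
circ [-4.32385875 61.23711979] 49.1529668319749
tipF [504.2  70.7 195. ]
tipN [453.6  70.9 195. ]
cbF [506.2 -31.3 195. ]
cbN [452.3 -29.6 195. ]
yoF [506.8 -64.2 195. ]
yoN [454.  -62.3 195. ]
poise [ 478.3 -112.2  234. ]
pin edge [644.77849762  23.46596839   0.        ] [5.47083439e+02 2.04518523e+01 1.13686838e-13] [498.95485125  10.56441707   0.        ]
```

```bash
python3 -m pendant '[[-0.531,-0.277,0,0,0,-4.9,0.04],[-0.531,-0.277,0,0,0,-4.9,0.04],[-0.531,-0.277,0,0,0,-4.9,0.04],[-0.531,-0.277,0,0,0,-4.9,0.04],[-0.531,-0.277,0,0,0,-4.9,0.04],[-0.531,-0.277,0,0,0,-4.9,0.04],[-0.531,-0.277,0,0,0,-4.9,0.04],[-0.531,-0.277,0,0,0,-4.9,0.04],[-0.531,-0.277,0,0,0,-4.9,0.04],[-0.531,-0.277,0,0,0,-4.9,0.04],[-0.531,-0.277,0,0,0,-4.9,0.04],[-0.531,-0.277,0,0,0,-4.9,0.04]]' 20
python3 -m pendant '[[0,0,0,0,0,0,0.04],[0,0,0,0,0,0,0.04],[0,0,0,0,0,0,0.04]]'
python3 - <<'E'
from h import *
im=camera("side");np.save("side1.npy",im);crop(im,200,90,360,270,3.3,"pics/s2.png")
q=proj("side",[[506,-30,197],[452,-30,197],[504,71,203],[454,71,203],[479,42,190],[479,-63,195]]);print(((q-[200,90])*3.3).round())
E
```

```text
time: 1.3
tool_pos: [589.0, 101.6, 214.3]
tool_rot: [0.108, 0.994, 0.0, -0.0]
contact_force: [0.1, 1.2, -0.6]
grip_width: 39.7
grasp_force: 0.0
time: 1.6
tool_pos: [586.9, 104.3, 214.3]
tool_rot: [0.107, 0.994, 0.0, -0.001]
contact_force: [-0.6, 0.0, 0.2]
grip_width: 40.1
grasp_force: 0.0
[[287. 240.]
 [367. 246.]
 [261. 288.]
 [344. 295.]
 [309. 294.]
 [334. 229.]]
```

View pics/s2.png

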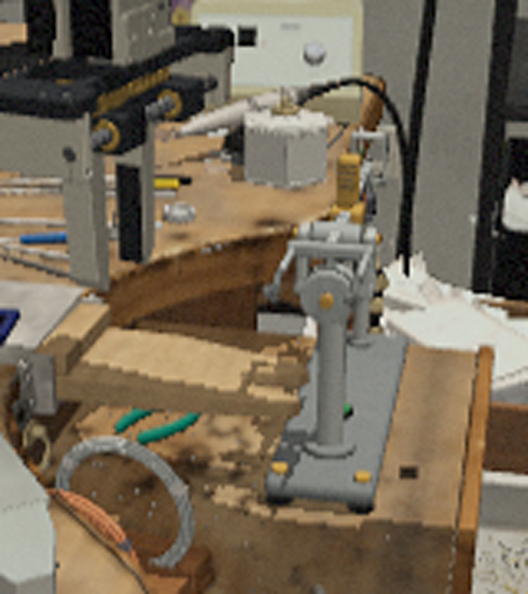

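Run:
```python
from h import *
im=np.load("side1.npy");crop(im,200,90,265,190,6,"pics/s3.png")
o=get_obs();M=R.from_quat(o["tool_rot"]).as_matrix();p=o["tool_pos"];print(p)
L=[[sx*7.5,y,25] for y in(37.5,20,-20,-37.5) for sx in(1,-1)]
q=proj("side",p+np.array(L)@M.T);print(((q-[200,90])*6).round().tolist())
```

```text
[586.90682884 104.60222714 214.65918941]
[[167.0, 627.0], [125.0, 619.0], [195.0, 606.0], [153.0, 598.0], [254.0, 561.0], [214.0, 554.0], [278.0, 543.0], [239.0, 535.0]]
```

View pics/s3.png

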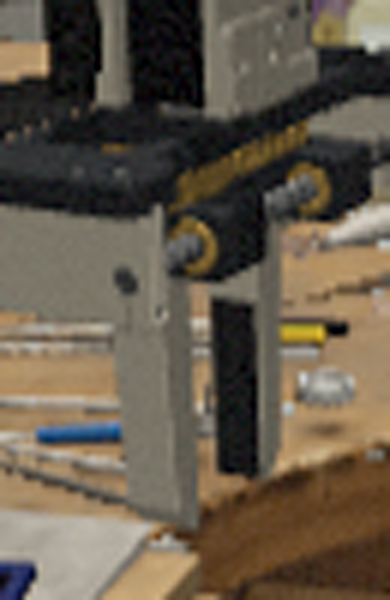

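The predicted fingertips sit about 16 rows lower than the ones I see. I'll descend partway and check the fingertips directly against the coil.

```bash
python3 -m pendant '[[0,0,0.02,0,0,0,0.04],[0,0,0.04,0,0,0,0.04],[0,0,0.06,0,0,0,0.04],[0,0,0.06,0,0,0,0.04],[0,0,0.06,0,0,0,0.04]]'
python3 - <<'E'
from h import *
im=camera("side");crop(im,200,150,270,270,5,"pics/s4.png")
o=get_obs();M=R.from_quat(o["tool_rot"]).as_matrix();p=o["tool_pos"];print(p)
L=[[sx*7.5,y,25] for y in(37.5,20,-20,-37.5) for sx in(1,-1)]
q=proj("side",p+np.array(L)@M.T);print(((q-[200,150])*5).round().tolist())
q=proj("side",[[587.5,103,107],[587.5,103,57]]);print(((q-[200,150])*5).round().tolist())
E
```

```text
time: 2.15
tool_pos: [587.4, 104.6, 155.3]
tool_rot: [0.107, 0.994, 0.0, -0.0]
contact_force: [0.0, 0.0, -0.5]
grip_width: 39.8
grasp_force: 0.0
[588.13861384 104.31980487 156.02399541]
[[143.0, 360.0], [109.0, 352.0], [165.0, 340.0], [132.0, 333.0], [213.0, 299.0], [181.0, 292.0], [233.0, 281.0], [201.0, 275.0]]
[[178.0, 366.0], [182.0, 471.0]]
```

View pics/s4.png

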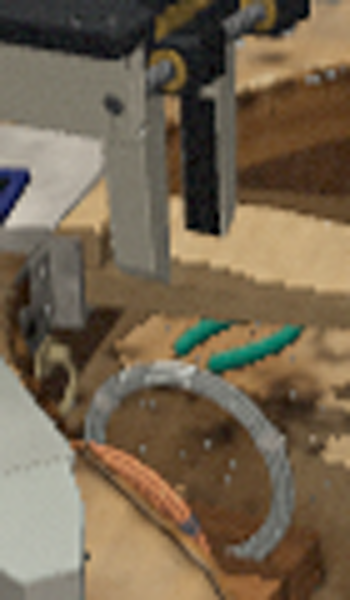

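The side view puts the coil apex where I predicted it, but the fingertips appear about 35 mm higher than documented. Straddling the coil is safe either way, so I'll go down and close to feel for it.

```bash
python3 -m pendant '[[0,-0.0015,0.01,0,0,0,0.04],[0,-0.0015,0.02,0,0,0,0.04],[0,-0.0015,0.03,0,0,0,0.04],[0,-0.0015,0.04,0,0,0,0.04],[0,-0.0015,0.046,0,0,0,0.04],[0,-0.0015,0.046,0,0,0,0.04],[0,-0.0015,0.046,0,0,0,0.0]]' 20
python3 -m pendant '[[0,0,0,0,0,0,0],[0,0,0,0,0,0,0],[0,0,0,0,0,0,0]]' 20
python3 - <<'E'
from h import *
im=camera("side");np.save("side3.npy",im)
top=camera("top");np.save("top3.npy",top)
a=np.zeros((450,760,3),np.uint8)
s=cv2.resize(im[170:260,200:272],None,fx=5,fy=5,interpolation=cv2.INTER_CUBIC);a[:,:360]=s
t=cv2.resize(top[130:250,215:315],None,fx=3.75,fy=3.75,interpolation=cv2.INTER_CUBIC);a[:450,370:745]=t
cv2.imwrite("pics/c5.png",a[:,:,::-1])
E
```

```text
time: 2.9
tool_pos: [587.8, 101.9, 108.6]
tool_rot: [0.107, 0.994, -0.0, -0.0]
contact_force: [-0.4, 0.0, 0.3]
grip_width: 35.9
grasp_force: 0.0
time: 3.2
tool_pos: [588.0, 102.0, 109.2]
tool_rot: [0.107, 0.994, 0.0, 0.0]
contact_force: [-0.2, -0.5, -0.7]
grip_width: 12.4
grasp_force: 0.0
```

View pics/c5.png

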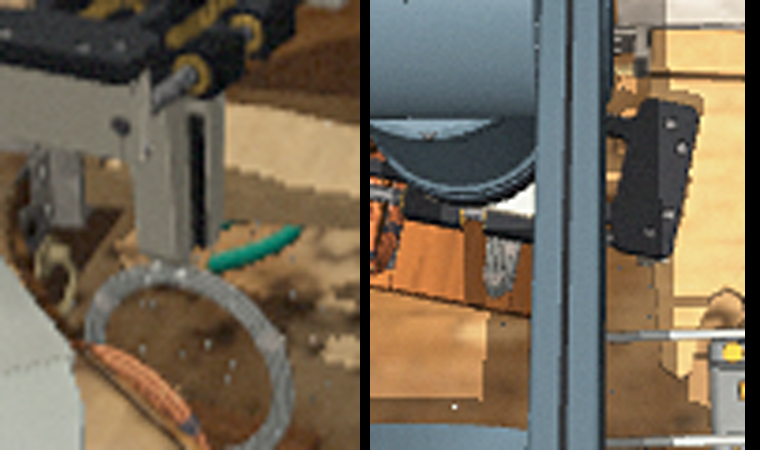

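The fingertips sit just above the coil's apex and are nearly closed, with no contact. I'll use the closed fingers to touch the apex and measure the true tool length.

```bash
for i in 1 2 3; do python3 -m pendant '[[0,0,0.001,0,0,0,0],[0,0,0.002,0,0,0,0],[0,0,0.003,0,0,0,0]]' 20; done
```

```text
time: 3.6
tool_pos: [587.7, 102.0, 105.6]
tool_rot: [0.107, 0.994, -0.0, -0.0]
contact_force: [-0.2, 0.1, 0.8]
grip_width: 0.5
grasp_force: 0.0
time: 3.9
tool_pos: [588.8, 102.0, 104.0]
tool_rot: [0.107, 0.994, 0.0, 0.001]
contact_force: [0.0, 0.2, 10.5]
grip_width: 0.5
grasp_force: 5.1
time: 4.2
tool_pos: [590.8, 102.1, 103.8]
tool_rot: [0.107, 0.994, 0.0, 0.004]
contact_force: [-1.0, 0.0, 21.3]
grip_width: 0.5
grasp_force: 11.1
```

Contact came at TCP z ≈ 104.5, so the fingertips are effectively at the TCP in the scene's frame. From here I'll use this touch-calibrated offset: apex at TCP 104.5.

```bash
python3 -m pendant '[[0,0,-0.007,0,0,0,0],[0,0,-0.014,0,0,0,0.04],[0,0,-0.014,0,0,0,0.04],[0,0,-0.014,0,0,0,0.04],[0,0,-0.01,0,0,0,0.04],[0,0,0,0,0,0,0.04],[0,0,0.008,0,0,0,0.04],[0,0,0.0155,0,0,0,0.04],[0,0,0.0155,0,0,0,0.04]]' 15
python3 -m pendant '[[0,0,0,0,0,0,0],[0,0,0,0,0,0,0],[0,0,0,0,0,0,0],[0,0,0,0,0,0,0],[0,0,0,0,0,0,0]]' 15
python3 - <<'E'
from h import *
im=camera("side");np.save("side4.npy",im)
print(get_obs())
E
```

```text
time: 5.1
tool_pos: [586.5, 102.0, 82.3]
tool_rot: [0.107, 0.994, -0.0, -0.002]
contact_force: [-0.8, -0.7, -0.6]
grip_width: 40.2
grasp_force: 0.0
time: 5.6
tool_pos: [587.9, 102.0, 84.6]
tool_rot: [0.107, 0.994, 0.0, 0.0]
contact_force: [0.4, 0.3, 2.0]
grip_width: 9.3
grasp_force: 15.0
{'time': 5.65, 'q': array([-1.50487731e-02,  4.52895206e-01,  1.58877965e+00, -1.70575554e-05,
        1.09924426e+00, -1.37055263e+00]), 'qd': array([-0.00152472,  0.00196891,  0.00021697, -0.00130395,  0.00111129,
       -0.00227775]), 'joint_torque': array([ 6.94306764e-04, -5.03861403e+01, -2.44803393e+01,  7.15117267e-05,
        7.94459553e-02,  6.80582762e-04]), 'tool_pos': array([587.92679446, 101.95866783,  84.60079458]), 'tool_rot': array([1.07434605e-01, 9.94212096e-01, 2.35723902e-05, 3.36025817e-04]), 'contact_force': array([-0.18585819, -1.2118197 ,  2.06889889]), 'wrist_torque': array([ 0.02506999, -0.0028133 , -0.00047357]), 'grasp_force': 15.00007264316082, 'grip_width': 9.188965075314249}
```

```bash
python3 -m pendant '[[0,0,-0.005,0,0,0,0],[0,0,-0.02,0,0,0,0],[0,0,-0.04,0,0,0,0],[0,0,-0.065,0,0,0,0],[0,0,-0.09,0,0,0,0],[0,0,-0.115,0,0,0,0],[0,0,-0.128,0,0,0,0],[0,0,-0.128,0,0,0,0]]' 30
python3 -m pendant '[[0.02,-0.004,0,0,0,-2,0],[0.045,-0.008,0,0,0,-5,0],[0.07,-0.012,0,0,0,-8,0],[0.09,-0.017,0,0,0,-11,0],[0.1085,-0.0207,0,0,0,-11.9,0],[0.1085,-0.0207,0,0,0,-11.9,0],[0.1085,-0.0207,0,0,0,-11.9,0]]' 30
python3 - <<'E'
from h import *
print({k:v for k,v in get_obs().items() if k in("time","tool_pos","tool_rot","contact_force","grip_width","wrist_torque")})
im=camera("side");np.save("side5.npy",im);top=camera("top");np.save("top5.npy",top)
a=np.zeros((540,790,3),np.uint8)
s=cv2.resize(im[110:218,250:330],None,fx=5,fy=5,interpolation=cv2.INTER_CUBIC);a[:,:400]=s
t=cv2.resize(top[180:280,240:340],None,fx=3.8,fy=3.8,interpolation=cv2.INTER_CUBIC);a[:380,410:]=t
cv2.imwrite("pics/c6.png",a[:,:,::-1])
E
```

```text
time: 6.45
tool_pos: [588.8, 102.0, 214.3]
tool_rot: [0.107, 0.994, 0.0, 0.002]
contact_force: [0.8, -0.5, -2.2]
grip_width: 8.9
grasp_force: 30.0
time: 7.15
tool_pos: [477.1, 104.9, 211.5]
tool_rot: [0.004, 1.0, -0.0, -0.0]
contact_force: [0.8, -0.3, -1.0]
grip_width: 8.9
grasp_force: 30.0
{'time': 7.15, 'tool_pos': array([477.08912901, 104.89974494, 211.490449  ]), 'tool_rot': array([ 4.01459968e-03,  9.99991867e-01, -1.63278654e-05, -3.86104441e-04]), 'contact_force': array([ 0.80900284, -0.33613336, -1.0169953 ]), 'wrist_torque': array([ 0.04959677, -0.00371513, -0.0133729 ]), 'grip_width': 8.872517802317939}
```

View pics/c6.png

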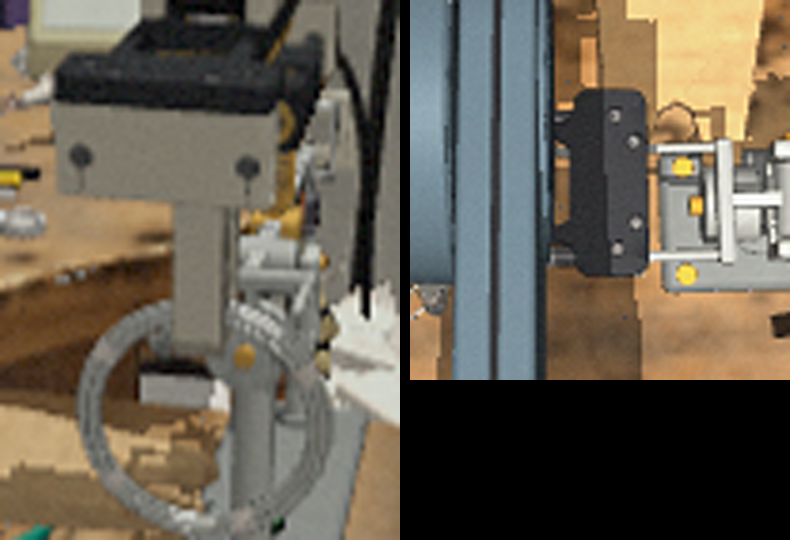

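Run:
```python
from h import *
def ony(p,y):
    t,d=ray("side",p);return t+d*(y-t[1])/d[1]
C=lambda x,y:(x/5+250-.4,y/5+110-.4)
P=np.array([ony(C(*p),104.9) for p in[(78,405),(105,485),(190,538),(332,420),(310,480),(120,320),(318,365)]])[:,[0,2]]
s=np.linalg.lstsq(np.c_[2*P,np.ones(len(P))],(P**2).sum(1),rcond=None)[0];print("coil side",s[:2],np.sqrt(s[2]+s[:2]@s[:2]))
S=lambda x,y:(x/5+190-.4,y/5+140-.4)
print("tip far",ony(S(460,190),71),"cb",ony(S(492,122),-31),ony(S(618,122),-31))
print("finger tip front", ony(C(172,342),127),ony(C(225,352),127))
print("yoke top bar",ony(S(505,92),-63),ony(S(622,108),-63))
```

```text
coil side [475.83492253 185.54353655] 49.75668061229845
tip far [498.92227785  71.         202.90077468] cb [503.74748179 -31.         193.85871249] [447.97937252 -31.         198.4354895 ]
finger tip front [484.14394792 127.         225.96931179] [464.50385519 127.         223.79883332]
yoke top bar [503.39566811 -63.         196.72363495] [449.70467877 -63.         193.34042546]
```

Seen in the same camera, the coil and hook agree within about 1 mm in x, and the coil centre is about 10 mm below the prong line. Next I'll enter from the open end, then lower gently.

```bash
python3 -m pendant '[[0,-0.008,0,0,0,0,0],[0,-0.018,0,0,0,0,0],[0,-0.028,0,0,0,0,0],[0,-0.038,0,0,0,0,0],[0,-0.048,0,0,0,0,0],[0,-0.058,0,0,0,0,0],[0,-0.063,0,0,0,0,0],[0,-0.063,0,0,0,0,0],[0,-0.063,0,0,0,0,0]]' 30
python3 -m pendant '[[0,0,0.003,0,0,0,0],[0,0,0.006,0,0,0,0],[0,0,0.009,0,0,0,0],[0,0,0.012,0,0,0,0],[0,0,0.015,0,0,0,0],[0,0,0.018,0,0,0,0],[0,0,0.02,0,0,0,0],[0,0,0.02,0,0,0,0],[0,0,0.02,0,0,0,0]]' 30
python3 - <<'E'
from h import *
f=[]
for i in range(4):
    im=camera("side");f.append(get_obs()["contact_force"])
print(np.mean(f,0),np.std(f,0));np.save("side6.npy",im)
E
```

```text
time: 8.15
tool_pos: [476.8, 41.9, 212.3]
tool_rot: [0.004, 1.0, 0.0, 0.0]
contact_force: [-0.1, 0.4, -1.0]
grip_width: 9.5
grasp_force: 30.0
time: 9.05
tool_pos: [476.8, 41.9, 192.3]
tool_rot: [0.004, 1.0, -0.0, -0.0]
contact_force: [-1.0, 0.6, -2.3]
grip_width: 9.2
grasp_force: 30.0
[ 0.22780727  0.34402745 -1.84106617] [0.22122918 0.44885968 0.38937749]
```

```bash
cat > f.py <<'E'
from h import *
f=[];y=[]
for i in range(4):
    im=camera("side");f.append(get_obs()["contact_force"])
    h=cv2.cvtColor(im,cv2.COLOR_RGB2HSV)[120:185,285:330];m=(abs(h[:,:,0].astype(int)-20)<7)&(h[:,:,1]>140)&(h[:,:,2]>120)
    y.append(np.argwhere(m).mean(0)[::-1]+[285,120])
print("F",np.mean(f,0).round(2),"brass",np.mean(y,0).round(2),"z",get_obs()["tool_pos"].round(1),get_obs()["time"])
np.save("last.npy",im)
E
L='[[0,0,0.001,0,0,0,0],[0,0,0.003,0,0,0,0],[0,0,0.004,0,0,0,0],[0,0,0.004,0,0,0,0]]'
python3 f.py
python3 -m pendant '[[0,0,0.001,0,0,0,0],[0,0,0.003,0,0,0,0],[0,0,0.004,0,0,0,0],[0,0,0.004,0,0,0,0]]' >/dev/null; python3 f.py
python3 -m pendant '[[0,0,0.001,0,0,0,0],[0,0,0.003,0,0,0,0],[0,0,0.004,0,0,0,0],[0,0,0.004,0,0,0,0]]' >/dev/null; python3 f.py
python3 -m pendant '[[0,0,0.001,0,0,0,0],[0,0,0.003,0,0,0,0],[0,0,0.003,0,0,0,0],[0,0,0.003,0,0,0,0]]' >/dev/null; python3 f.py
```

```text
F [-0.03 -0.1  -1.46] brass [306.32 153.45] z [476.9  41.9 192.3] 9.45
F [-0.1  -0.15 -1.54] brass [306.01 153.49] z [476.9  41.9 188.3] 10.05
F [ 0.57 -0.66 -1.56] brass [306.29 154.05] z [476.9  41.9 184.3] 10.65
F [ 0.37 -0.61 -1.38] brass [306.21 155.44] z [476.8  41.9 181.3] 11.25
```

```bash
cat > b.py <<'E'
from h import *
import sys
ref=cv2.cvtColor(np.load("top0.npy"),cv2.COLOR_RGB2HSV)
def cen(im):
    h=cv2.cvtColor(im,cv2.COLOR_RGB2HSV)[220:242,355:455].astype(int)
    m=(abs(h[:,:,0]-22)<8)&(h[:,:,1]>130)
    w=m*h[:,:,1];ys,xs=np.mgrid[220:242,355:455];g=(ref*0)
    r=np.argwhere(m);return [round((w*xs).sum()/w.sum(),2),round((w*ys).sum()/w.sum(),2),int(m.sum()),int(r[:,1].min()+355),int(r[:,1].max()+355)]
def sh(a,b,box):
    x0,y0,x1,y1=box;g=lambda i:cv2.cvtColor(i,cv2.COLOR_RGB2GRAY)[y0:y1,x0:x1].astype(np.float32)
    return np.round(cv2.phaseCorrelate(g(a),g(b),cv2.createHanningWindow((x1-x0,y1-y0),cv2.CV_32F)),2)
if __name__=="__main__":
    a=np.load("top0.npy");n=camera("top");np.save("toplast.npy",n)
    for k,i in dict(t0=a,t5=np.load("top5.npy"),now=n).items():print(k,cen(i),"poise shift",sh(a,i,(360,220,392,244)),"base",sh(a,i,(340,256,420,270)))
    print(get_obs()["contact_force"],get_obs()["tool_pos"],get_obs()["time"])
E
python3 b.py
```

```text
Traceback (most recent call last):
  File "b.py", line 14, in <module>
    for k,i in dict(t0=a,t5=np.load("top5.npy"),now=n).items():print(k,cen(i),"poise shift",sh(a,i,(360,220,392,244)),"base",sh(a,i,(340,256,420,270)))
                                                                                            ~~^^^^^^^^^^^^^^^^^^^^^^^
  File "b.py", line 11, in sh
    return np.round(cv2.phaseCorrelate(g(a),g(b),cv2.createHanningWindow((x1-x0,y1-y0),cv2.CV_32F)),2)
           ~~~~~~~~^^^^^^^^^^^^^^^^^^^^^^^^^^^^^^^^^^^^^^^^^^^^^^^^^^^^^^^^^^^^^^^^^^^^^^^^^^^^^^^^^^^
ValueError: setting an array element with a sequence. The requested array has an inhomogeneous shape after 1 dimensions. The detected shape was (2,) + inhomogeneous part.
```

```bash
sed -i 's/np.round(cv2.phaseCorrelate(\(.*\)),2)$/np.round(cv2.phaseCorrelate(\1)[0],2)/' b.py; python3 b.py
```

```text
t0 [np.float64(390.87), np.float64(231.25), 321, 363, 453] poise shift [0. 0.] base [0.  0.5]
t5 [np.float64(392.55), np.float64(231.16), 332, 363, 453] poise shift [-0.03 -0.03] base [-0.12  0.76]
now [np.float64(392.27), np.float64(231.1), 304, 364, 445] poise shift [-0.22 -0.07] base [-0.02  0.79]
[ 1.14472315 -1.37013425 -0.91499447] [476.83073707  41.89685355 181.30156375] 11.35
```

```bash
python3 -m pendant '[[0,0,0.001,0,0,0,0],[0,0,0.002,0,0,0,0],[0,0,0.003,0,0,0,0],[0,0,0.003,0,0,0,0],[0,0,0.003,0,0,0,0]]' ; python3 b.py|tail -2
python3 -m pendant '[[0,0,0.001,0,0,0,0],[0,0,0.002,0,0,0,0],[0,0,0.003,0,0,0,0],[0,0,0.003,0,0,0,0],[0,0,0.003,0,0,0,0]]' ; python3 b.py|tail -2
```

```text
time: 11.85
tool_pos: [476.8, 41.9, 178.2]
tool_rot: [0.004, 1.0, -0.0, 0.0]
contact_force: [0.6, -0.3, -2.2]
grip_width: 9.0
grasp_force: 30.0
now [np.float64(393.54), np.float64(231.21), 309, 364, 453] poise shift [-0.83  0.06] base [-0.2   0.53]
[ 1.26053228  0.29827375 -1.39209587] [476.82681162  41.88382595 178.26664972] 11.9
time: 12.4
tool_pos: [477.1, 41.9, 175.5]
tool_rot: [0.004, 1.0, -0.0, 0.0]
contact_force: [0.0, -1.1, 0.8]
grip_width: 9.3
grasp_force: 30.0
now [np.float64(394.5), np.float64(231.21), 304, 364, 452] poise shift [-0.94  0.  ] base [-0.15  0.6 ]
[ 0.39991269 -1.97235608  0.27230111] [477.11845987  41.8990436  175.48362836] 12.45
```

```bash
python3 -m pendant '[[0,0,0,0,0,0,0.013],[0,0,0,0,0,0,0.016],[0,0,0,0,0,0,0.022],[0,0,0,0,0,0,0.03],[0,0,0,0,0,0,0.034],[0,0,0,0,0,0,0.034]]' 5; python3 b.py|tail -2
python3 -m pendant '[[0,0,-0.004,0,0,0,0.034],[0,0,-0.012,0,0,0,0.034],[0,0,-0.025,0,0,0,0.034],[0,0,-0.045,0,0,0,0.034],[0,0,-0.07,0,0,0,0.034],[0,0,-0.09,0,0,0,0.034],[0,0,-0.09,0,0,0,0.034]]'; python3 b.py|tail -2
python3 - <<'E'
from h import *
im=camera("side");np.save("side7.npy",im);top=np.load("toplast.npy")
a=np.zeros((560,800,3),np.uint8)
s=cv2.resize(im[120:230,255:335],None,fx=4,fy=4,interpolation=cv2.INTER_CUBIC);a[:440,:320]=s
t=cv2.resize(top[205:265,330:460],None,fx=3.6,fy=3.6,interpolation=cv2.INTER_CUBIC);a[:216,330:798]=t
t=cv2.resize(np.load("top0.npy")[205:265,330:460],None,fx=3.6,fy=3.6,interpolation=cv2.INTER_CUBIC);a[225:441,330:798]=t
cv2.imwrite("pics/c7.png",a[:,:,::-1])
E
```

```text
time: 13.05
tool_pos: [476.8, 41.9, 175.2]
tool_rot: [0.004, 1.0, 0.0, -0.0]
contact_force: [-0.7, -0.7, -0.1]
grip_width: 33.7
grasp_force: 0.0
now [np.float64(394.02), np.float64(231.24), 306, 364, 453] poise shift [-0.98 -0.04] base [-0.08  0.34]
[-0.11354929  0.8399529   0.1509325 ] [476.78249867  41.93792777 175.2399493 ] 13.1
time: 13.8
tool_pos: [478.6, 41.7, 268.8]
tool_rot: [0.004, 1.0, -0.0, 0.003]
contact_force: [-0.3, 0.6, 0.0]
grip_width: 33.7
grasp_force: 0.0
now [np.float64(393.2), np.float64(231.13), 298, 364, 451] poise shift [-0.97  0.  ] base [-0.3   0.24]
[-0.09655    -0.73439897 -0.02646334] [477.71119054  41.8096688  266.86374341] 13.85
```

View pics/c7.png

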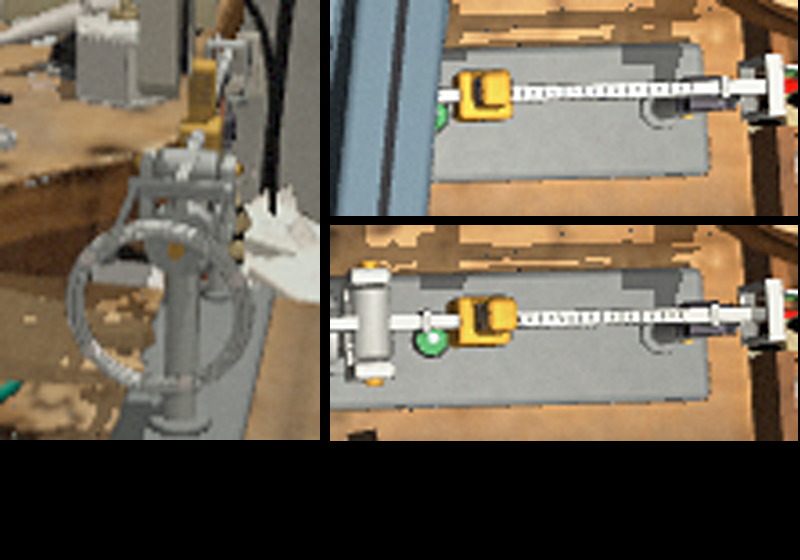

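The side view shows the coil hanging on both prongs, ring centre at crop (158,308). The top view shows the tab leaning left, so the hook end is down. Next I'll bring the closed fingers to the inner side of the tab.

```bash
python3 -m pendant '[[0,-0.02,0,0,0,0,0],[0,-0.05,0,0,0,0,0],[0,-0.08,0,0,0,0,0],[0,-0.105,0,0,0,0,0],[0,-0.117,0,0,0,0,0],[0,-0.117,0,0,0,0,0]]' 10
cat > m.py <<'E'
from h import *
# coil tilt from side view: masked ring template from side7 (hook-down stop)
K=6
def up(im,b):x0,y0,x1,y1=b;return cv2.resize(im[y0:y1,x0:x1],None,fx=K,fy=K,interpolation=cv2.INTER_CUBIC).astype(np.float32)
ref=np.load("side7.npy");B=(270,172,320,222)
c=np.array([158/4+255,308/4+120]);yy,xx=np.mgrid[B[1]*K:B[3]*K,B[0]*K:B[2]*K]/K
r=np.hypot((xx-c[0])/1.0,(yy-c[1])/0.95);mk=((r>17.0)&(r<22.5)&(yy>c[1]-6)).astype(np.float32)
mk=np.repeat(mk[:,:,None],3,2)
def shift(im):
    q=cv2.matchTemplate(up(im,(B[0]-4,B[1]-8,B[2]+4,B[3]+4)),up(ref,B),cv2.TM_SQDIFF,mask=mk)
    _,_,l,_=cv2.minMaxLoc(q);return (l[0]/K-4,l[1]/K-8),q.min()/mk.sum()
S0=proj("side",[[475,42-.0,149]])[0];U=proj("side",[[475,42,154]])[0]
if __name__=="__main__":
    im=camera("side");s,e=shift(im);print("coil shift",np.round(s,2),"err",round(float(e),1),"level expected",np.round(U-S0,2))
    for k in("side0.npy",):pass
    o=get_obs();print(o["tool_pos"].round(1),o["contact_force"].round(1),o["time"])
E
python3 m.py
python3 - <<'E'
from h import *
top=camera("top");np.save("top8.npy",top);h=cv2.cvtColor(top,cv2.COLOR_RGB2HSV).astype(int)
m=((h[:,:,0]<8)|(h[:,:,0]>172))&(h[:,:,1]>130)&(h[:,:,2]>90);p=np.argwhere(m[215:245,440:475]);print("red top",len(p),p.mean(0)+[215,440])
im=camera("side");h=cv2.cvtColor(im,cv2.COLOR_RGB2HSV).astype(int);print("pointer proj",proj("side",[[477,-255,180],[477,-255,190],[477,-255,200]]))
m=((h[:,:,0]<8)|(h[:,:,0]>172))&(h[:,:,1]>130)&(h[:,:,2]>90);p=np.argwhere(m[110:180,290:335]);print("red side",(p+[110,290]).tolist()[:30])
E
```

```text
time: 14.5
tool_pos: [475.5, -76.0, 264.2]
tool_rot: [0.005, 1.0, 0.0, -0.001]
contact_force: [0.2, 0.5, -0.0]
grip_width: 0.8
grasp_force: 0.0
coil shift [-0.17  0.  ] err 251.1 level expected [ 0.07 -2.17]
[475.5 -75.  264.4] [0.4 0.4 0.5] 14.55
red top 0 [nan nan]
pointer proj [[311.94412005 141.12053105]
 [312.11473797 137.52775738]
 [312.28675012 133.90562482]]
red side []<stdin>:3: RuntimeWarning: Mean of empty slice.
  ret = um.true_divide(
```

```bash
python3 -m pendant '[[-0.0015,0,0.015,0,0,0,0],[-0.0015,0,0.03,0,0,0,0],[-0.0015,0,0.042,0,0,0,0],[-0.0015,0,0.05,0,0,0,0],[-0.0015,0,0.0565,0,0,0,0],[-0.0015,0,0.0565,0,0,0,0]]'; python3 m.py
python3 -m pendant '[[0,-0.0015,0,0,0,0,0],[0,-0.003,0,0,0,0,0],[0,-0.0045,0,0,0,0,0],[0,-0.006,0,0,0,0,0],[0,-0.0075,0,0,0,0,0],[0,-0.009,0,0,0,0,0]]'; python3 m.py
python3 -m pendant '[[0,-0.0015,0,0,0,0,0],[0,-0.003,0,0,0,0,0],[0,-0.0045,0,0,0,0,0],[0,-0.006,0,0,0,0,0],[0,-0.0075,0,0,0,0,0],[0,-0.009,0,0,0,0,0]]'; python3 m.py
```

```text
time: 15.25
tool_pos: [477.0, -74.7, 208.0]
tool_rot: [0.004, 1.0, 0.0, -0.001]
contact_force: [0.5, 0.2, 0.1]
grip_width: 0.5
grasp_force: 0.0
coil shift [-0.17  0.  ] err 273.5 level expected [ 0.07 -2.17]
[477.4 -74.9 208.7] [ 0.5 -0.1  0.3] 15.3
time: 15.9
tool_pos: [477.4, -84.3, 208.8]
tool_rot: [0.004, 1.0, -0.0, 0.0]
contact_force: [0.4, -0.1, 0.4]
grip_width: 0.2
grasp_force: 0.0
coil shift [-0.17  0.  ] err 298.2 level expected [ 0.07 -2.17]
[477.4 -84.5 208.8] [-0.   0.2  0.3] 15.95
time: 16.55
tool_pos: [477.3, -93.2, 208.7]
tool_rot: [0.004, 1.0, 0.0, 0.0]
contact_force: [-1.0, 0.1, -0.5]
grip_width: 0.5
grasp_force: 0.0
coil shift [-0.17  0.  ] err 299.8 level expected [ 0.07 -2.17]
[477.3 -93.3 208.7] [-0.3 -0.2 -0.4] 16.6
```

```bash
for i in 1 2; do python3 -m pendant '[[0,-0.001,0,0,0,0,0],[0,-0.002,0,0,0,0,0],[0,-0.003,0,0,0,0,0],[0,-0.004,0,0,0,0,0],[0,-0.005,0,0,0,0,0],[0,-0.006,0,0,0,0,0]]'|grep -E "pos|contact"; python3 b.py|tail -2;done;  python3 m.py
```

```text
tool_pos: [477.3, -99.1, 208.7]
contact_force: [0.0, 2.6, 0.2]
t0 [np.float64(390.87), np.float64(231.25), 321, 363, 453] poise shift [0. 0.] base [0.  0.5]
t5 [np.float64(392.55), np.float64(231.16), 332, 363, 453] poise shift [-0.03 -0.03] base [-0.12  0.76]
tool_pos: [477.3, -105.2, 208.8]
contact_force: [1.0, 2.9, 0.0]
t0 [np.float64(390.87), np.float64(231.25), 321, 363, 453] poise shift [0. 0.] base [0.  0.5]
t5 [np.float64(392.55), np.float64(231.16), 332, 363, 453] poise shift [-0.03 -0.03] base [-0.12  0.76]
coil shift [0. 0.] err 419.4 level expected [ 0.07 -2.17]
[ 477.3 -105.3  208.8] [2.3 2.8 1. ] 17.95b.py:8: RuntimeWarning: invalid value encountered in scalar divide
  r=np.argwhere(m);return [round((w*xs).sum()/w.sum(),2),round((w*ys).sum()/w.sum(),2),int(m.sum()),int(r[:,1].min()+355),int(r[:,1].max()+355)]
Traceback (most recent call last):
  File "b.py", line 14, in <module>
    for k,i in dict(t0=a,t5=np.load("top5.npy"),now=n).items():print(k,cen(i),"poise shift",sh(a,i,(360,220,392,244)),"base",sh(a,i,(340,256,420,270)))
                                          
[... 602 characters left out ...]
int(r[:,1].max()+355)]
Traceback (most recent call last):
  File "b.py", line 14, in <module>
    for k,i in dict(t0=a,t5=np.load("top5.npy"),now=n).items():print(k,cen(i),"poise shift",sh(a,i,(360,220,392,244)),"base",sh(a,i,(340,256,420,270)))
                                                                       ~~~^^^
  File "b.py", line 8, in cen
    r=np.argwhere(m);return [round((w*xs).sum()/w.sum(),2),round((w*ys).sum()/w.sum(),2),int(m.sum()),int(r[:,1].min()+355),int(r[:,1].max()+355)]
                                                                                                          ~~~~~~~~~~^^
ValueError: zero-size array to reduction operation minimum which has no identity
```

```bash
python3 -m pendant '[[0,-0.0015,0,0,0,0,0],[0,-0.0035,0,0,0,0,0],[0,-0.0055,0,0,0,0,0],[0,-0.0075,0,0,0,0,0],[0,-0.0095,0,0,0,0,0],[0,-0.0115,0,0,0,0,0],[0,-0.0135,0,0,0,0,0],[0,-0.0155,0,0,0,0,0],[0,-0.0175,0,0,0,0,0],[0,-0.0195,0,0,0,0,0],[0,-0.0215,0,0,0,0,0],[0,-0.0235,0,0,0,0,0]]'|grep -E "pos|contact"; python3 m.py
python3 -m pendant '[[0,-0.0015,0,0,0,0,0],[0,-0.0035,0,0,0,0,0],[0,-0.0055,0,0,0,0,0],[0,-0.0075,0,0,0,0,0],[0,-0.0095,0,0,0,0,0],[0,-0.0115,0,0,0,0,0],[0,-0.0125,0,0,0,0,0]]'|grep -E "pos|contact"; python3 m.py
```

```text
tool_pos: [477.0, -128.7, 208.7]
contact_force: [2.4, 3.8, -0.4]
coil shift [-0.17 -0.83] err 470.9 level expected [ 0.07 -2.17]
[ 477.  -129.1  208.7] [ 2.7  2.1 -0.4] 19.2
tool_pos: [476.9, -141.3, 208.7]
contact_force: [2.3, 3.4, -1.0]
coil shift [-0.17 -0.83] err 490.8 level expected [ 0.07 -2.17]
[ 476.9 -141.4  208.7] [ 3.1  2.5 -0.7] 19.95
```

```bash
python3 -m pendant '[[0,0.004,0,0,0,0,0],[0,0.008,0,0,0,0,0],[0,0.008,0,0,0,0,0],[0,0.008,0,0,0,0,0],[0,0.008,0,0,0,0,0],[0,0.008,0,0,0,0,0],[0,0.008,0,0,0,0,0],[0,0.008,0,0,0,0,0],[0,0.008,0,0,0,0,0],[0,0.008,0,0,0,0,0],[0,0.008,0,0,0,0,0]]'|grep -E "pos|contact"; python3 m.py
```

```text
tool_pos: [477.0, -133.1, 208.7]
contact_force: [0.1, 0.4, 0.3]
coil shift [0. 0.] err 312.9 level expected [ 0.07 -2.17]
[ 477.  -133.1  208.7] [-0.7  0.6  0.5] 21.1
```

```bash
python3 -m pendant '[[-0.0015,-0.003,0,0,0,0,0],[-0.0015,-0.006,0,0,0,0,0],[-0.0015,-0.008,0,0,0,0,0],[-0.0015,-0.0095,0,0,0,0,0],[-0.0015,-0.011,0,0,0,0,0],[-0.0015,-0.0125,0,0,0,0,0],[-0.0015,-0.014,0,0,0,0,0],[-0.0015,-0.0155,0,0,0,0,0],[-0.0015,-0.017,0,0,0,0,0],[-0.0015,-0.0185,0,0,0,0,0]]'|grep -E "pos|contact"
python3 -m pendant '[[0,0.004,0,0,0,0,0],[0,0.008,0,0,0,0,0],[0,0.008,0,0,0,0,0],[0,0.008,0,0,0,0,0],[0,0.008,0,0,0,0,0],[0,0.008,0,0,0,0,0],[0,0.008,0,0,0,0,0],[0,0.008,0,0,0,0,0],[0,0.008,0,0,0,0,0],[0,0.008,0,0,0,0,0],[0,0.008,0,0,0,0,0]]'|grep -E "pos|contact"; python3 m.py
```

```text
tool_pos: [478.4, -151.7, 208.8]
contact_force: [1.0, 2.4, -1.0]
tool_pos: [478.4, -143.6, 208.7]
contact_force: [-0.5, 0.0, 0.2]
coil shift [0. 0.] err 362.9 level expected [ 0.07 -2.17]
[ 478.4 -143.6  208.7] [-0.1  0.5  0.4] 23.25
```

```bash
python3 -m pendant '[[-0.0005,-0.003,0,0,0,0,0],[-0.0005,-0.006,0,0,0,0,0],[-0.0005,-0.008,0,0,0,0,0],[-0.0005,-0.0095,0,0,0,0,0],[-0.0005,-0.011,0,0,0,0,0],[-0.0005,-0.0125,0,0,0,0,0],[-0.0005,-0.014,0,0,0,0,0],[-0.0005,-0.0155,0,0,0,0,0],[-0.0005,-0.017,0,0,0,0,0]]'|grep -E "pos|contact"
python3 -m pendant '[[0,0.004,0,0,0,0,0],[0,0.008,0,0,0,0,0],[0,0.008,0,0,0,0,0],[0,0.008,0,0,0,0,0],[0,0.008,0,0,0,0,0],[0,0.008,0,0,0,0,0],[0,0.008,0,0,0,0,0],[0,0.008,0,0,0,0,0],[0,0.008,0,0,0,0,0],[0,0.008,0,0,0,0,0],[0,0.008,0,0,0,0,0]]'|grep -E "pos|contact"; python3 m.py
```

```text
tool_pos: [478.9, -160.6, 208.7]
contact_force: [0.6, 3.5, -0.7]
tool_pos: [478.8, -152.6, 208.7]
contact_force: [-0.8, -0.2, -0.3]
coil shift [0. 0.] err 379.6 level expected [ 0.07 -2.17]
[ 478.8 -152.6  208.8] [0.5 0.5 1.1] 25.3
```

```bash
python3 -m pendant '[[0,-0.003,0,0,0,0,0],[0,-0.006,0,0,0,0,0],[0,-0.008,0,0,0,0,0],[0,-0.0095,0,0,0,0,0],[0,-0.011,0,0,0,0,0],[0,-0.0125,0,0,0,0,0],[0,-0.014,0,0,0,0,0],[0,-0.015,0,0,0,0,0]]'|grep -E "pos|contact"
python3 -m pendant '[[0,0.004,0,0,0,0,0],[0,0.008,0,0,0,0,0],[0,0.008,0,0,0,0,0],[0,0.008,0,0,0,0,0],[0,0.008,0,0,0,0,0],[0,0.008,0,0,0,0,0],[0,0.008,0,0,0,0,0],[0,0.008,0,0,0,0,0],[0,0.008,0,0,0,0,0],[0,0.008,0,0,0,0,0],[0,0.008,0,0,0,0,0]]'|grep -E "pos|contact"; python3 m.py
```

```text
tool_pos: [478.8, -167.6, 208.7]
contact_force: [1.7, 3.4, -0.9]
tool_pos: [478.8, -159.6, 208.8]
contact_force: [-0.2, 1.0, 0.7]
coil shift [-0.17 -0.83] err 511.2 level expected [ 0.07 -2.17]
[ 478.8 -159.6  208.8] [ 0.1  0.1 -0.3] 27.25
```

```bash
cat > m2.py <<'E'
from m import *
# parabola-refined vertical shift, 4 readings
def fine(im):
    q=cv2.matchTemplate(up(im,(B[0]-4,B[1]-8,B[2]+4,B[3]+4)),up(ref,B),cv2.TM_SQDIFF,mask=mk)
    _,_,l,_=cv2.minMaxLoc(q);x,y=l
    a,b,c=(q[min(max(y+k,0),q.shape[0]-1),x] for k in(-3,0,3));return y/K-8+3*.5*(a-c)/(a-2*b+c)/K
v=[fine(camera("side")) for _ in range(4)]
o=get_obs();s=np.mean(v);print(np.round(v,2),"tilt est",round(-0.05+0.05*1.05*-s/2.17*.952,4),o["tool_pos"].round(1),o["contact_force"].round(1),o["time"])
E
python3 m2.py; python3 -m pendant '[[0,0,0,0,0,0,0],[0,0,0,0,0,0,0],[0,0,0,0,0,0,0],[0,0,0,0,0,0,0],[0,0,0,0,0,0,0],[0,0,0,0,0,0,0]]' >/dev/null; python3 m2.py
```

```text
[-0.88 -0.88 -0.88 -0.88] tilt est -0.0297 [ 478.8 -159.6  208.7] [ 0.4  0.4 -0.7] 27.45
[-0.88 -0.88 -0.89 -0.88] tilt est -0.0297 [ 478.8 -159.6  208.7] [ 0.7  0.1 -0.4] 28.25
```

```bash
python3 -m pendant '[[0,-0.003,0,0,0,0,0],[0,-0.006,0,0,0,0,0],[0,-0.0075,0,0,0,0,0],[0,-0.0085,0,0,0,0,0],[0,-0.0095,0,0,0,0,0],[0,-0.0105,0,0,0,0,0],[0,-0.011,0,0,0,0,0]]'|grep -E "pos|contact"
python3 -m pendant '[[0,0.003,0,0,0,0,0],[0,0.007,0,0,0,0,0],[0,0.007,0,0,0,0,0],[0,0.007,0,0,0,0,0],[0,0.007,0,0,0,0,0],[0,0.007,0,0,0,0,0],[0,0.007,0,0,0,0,0],[0,0.007,0,0,0,0,0],[0,0.007,0,0,0,0,0],[0,0.007,0,0,0,0,0],[0,0.007,0,0,0,0,0],[0,0.007,0,0,0,0,0]]'|grep -E "pos|contact"; python3 m2.py
python3 -m pendant '[[0,0,0,0,0,0,0],[0,0,0,0,0,0,0],[0,0,0,0,0,0,0],[0,0,0,0,0,0,0],[0,0,0,0,0,0,0],[0,0,0,0,0,0,0],[0,0,0,0,0,0,0]]' >/dev/null; python3 m2.py
```

```text
tool_pos: [478.6, -169.9, 208.4]
contact_force: [1.1, 3.2, -0.1]
tool_pos: [478.7, -163.6, 208.7]
contact_force: [-1.0, -0.0, 0.3]
[-0.85 -0.85 -0.85 -0.85] tilt est -0.0304 [ 478.8 -163.6  208.8] [-0.4 -1.   0.1] 30.35
[-0.86 -0.85 -0.85 -0.86] tilt est -0.0303 [ 478.7 -163.6  208.7] [-0.4 -0.3 -0.1] 31.25
```

Run:
```python
from m import *
im=camera("side");np.save("side9.npy",im)
q=cv2.matchTemplate(up(im,(B[0]-4,B[1]-8,B[2]+4,B[3]+4)),up(ref,B),cv2.TM_SQDIFF,mask=mk)/mk.sum()
print("ssd by dy (min over dx)",[(round(i/K-8,1),int(q[i].min())) for i in range(12,72,3)])
g=lambda i:cv2.cvtColor(i,cv2.COLOR_RGB2GRAY).astype(int)
s0=np.load("side0.npy")
for n,(x0,x1,y0,y1) in dict(bottom=(286,293,208,224),apexL=(286,292,172,184)).items():
    print(n);[print(k,g(i)[y0:y1,x0:x1].mean(1).round().astype(int)) for k,i in dict(empty=s0,down=ref,now=im).items()]
```

```text
ssd by dy (min over dx) [(-6.0, 1513), (-5.5, 1441), (-5.0, 1358), (-4.5, 1282), (-4.0, 1200), (-3.5, 1112), (-3.0, 1016), (-2.5, 907), (-2.0, 768), (-1.5, 615), (-1.0, 527), (-0.5, 552), (0.0, 669), (0.5, 808), (1.0, 908), (1.5, 964), (2.0, 1056), (2.5, 1185), (3.0, 1330), (3.5, 1465)]
bottom
empty [102 124 135 145 137 109 106 109 113 118 121 127  96  75  76  77]
down [116 137 145 152 149 153 153 143 119 104 118 129 100  77  80  79]
now [ 94 108 132 144 148 163 161 140 108  83  76  79  78  80  80  81]
apexL
empty [72 71 73 81 88 86 77 71 71 62 42 26]
down [ 85  80  76 127 150 144 142 124  85  62  44  30]
now [ 89 112 150 155 151 134  96  74  71  64  45  28]
```

```bash
cat > a.py <<'E'
from h import *
g=lambda i:cv2.cvtColor(i,cv2.COLOR_RGB2GRAY).astype(float)
def top(i,x,inner=False):
    c=g(i)[168:190,x]
    for k in range(len(c)-1):
        if c[k]<115<=c[k+1] and c[k+2:k+4].min()>105:return 168+k+(115-c[k])/(c[k+1]-c[k])
    return np.nan
def low(i,x):  # lower edge of top arc
    c=g(i)[168:196,x];s=int(top(i,x)-168)+2
    for k in range(s,len(c)-1):
        if c[k]>=110>c[k+1]:return 168+k+(c[k]-110)/(c[k]-c[k+1])
    return np.nan
X=range(281,293)
def prof(i):return np.array([top(i,x) for x in X]),np.array([low(i,x) if np.isfinite(top(i,x)) else np.nan for x in X])
if __name__=="__main__":
    r=prof(np.load("side7.npy"));im=camera("side");np.save("sidel.npy",im);n=prof(im)
    d=[n[k]-r[k] for k in(0,1)];print(d[0].round(1),d[1].round(1))
    s=np.nanmedian(np.r_[d[0],d[1]]);print("shift",s.round(2),"tilt",round(-0.05-s/2.17*.0476,4),get_obs()["time"])
E
python3 a.py
```

```text
[-2.  -3.4 -2.1 -4.5 -5.7 -7.9 -1.9 -1.5 -1.5 -1.9  2.3 -2. ] [ 1.3  1.2 -1.2 -1.  -2.1 -1.4 -1.8 -1.  -2.1 -1.7  4.4 -0.9]
shift -1.78 tilt -0.0109 31.35
```

```bash
python3 -m pendant '[[0,0.02,0,0,0,0,0],[0,0.05,0,0,0,0,0],[0,0.08,0,0,0,0,0],[0,0.11,0,0,0,0,0],[0,0.13,0,0,0,0,0],[0,0.13,0,0,0,0,0]]'|grep -E "pos|contact"
cat > p.py <<'E'
from h import *
from a import prof
ref=np.load("side7.npy");K=8
def up(i,b):x0,y0,x1,y1=b;return cv2.resize(i[y0:y1,x0:x1],None,fx=K,fy=K,interpolation=cv2.INTER_CUBIC).astype(np.float32)
B=(270,172,320,192);c=np.array([294.5,197.]);yy,xx=np.mgrid[B[1]*K:B[3]*K,B[0]*K:B[2]*K]/K
r=np.hypot(xx-c[0],(yy-c[1])/.95);mk=np.repeat(((r>18)&(r<21.8)).astype(np.float32)[:,:,None],3,2)
im=camera("side");np.save("sidel.npy",im)
q=cv2.matchTemplate(up(im,(B[0]-3,B[1]-8,B[2]+3,B[3]+4)),up(ref,B),cv2.TM_SQDIFF,mask=mk)/mk.sum();_,_,l,_=cv2.minMaxLoc(q)
print("side arc shift",l[0]/K-3,l[1]/K-8,"err",int(q.min()))
t0,td=np.load("top0.npy"),np.load("toplast0.npy");t=camera("top");np.save("topl.npy",t)
g=lambda i,b:cv2.resize(cv2.cvtColor(i,cv2.COLOR_RGB2GRAY)[b[1]:b[3],b[0]:b[2]],None,fx=K,fy=K,interpolation=cv2.INTER_CUBIC).astype(np.float32)
def sh(a,n,b):
    q=cv2.matchTemplate(g(n,(b[0]-4,b[1]-1,b[2]+4,b[3]+1)),g(a,b),cv2.TM_CCOEFF_NORMED);_,v,_,l=cv2.minMaxLoc(q);return l[0]/K-4,l[1]/K-1,round(v,2)
for b in[(424,225,434,234),(430,223,446,236),(436,225,444,234),(444,222,456,236),(452,222,462,236),(440,240,460,256)]:print(b,"up->down",sh(t0,td,b),"up->now",sh(t0,t,b))
print(get_obs()["time"])
E
cp toplast.npy tl2.npy
python3 - <<'E'
import numpy as np
a=np.load("toplast.npy");b=np.load("top8.npy");print(abs(a[215:245,425:465].astype(int)-b[215:245,425:465]).mean())
np.save("toplast0.npy",b)
E
python3 p.py
```

```text
tool_pos: [479.5, -31.4, 208.9]
contact_force: [-0.5, -0.6, -0.5]
3.743611111111111
side arc shift -0.125 -1.75 err 448
(424, 225, 434, 234) up->down (-0.75, -1.0, 0.2) up->now (1.0, -0.875, 0.13)
(430, 223, 446, 236) up->down (0.0, -1.0, 0.27) up->now (2.0, -0.625, 0.52)
(436, 225, 444, 234) up->down (2.0, -1.0, 0.11) up->now (2.0, -0.5, 0.67)
(444, 222, 456, 236) up->down (-4.0, -0.125, 0.1) up->now (0.0, -0.375, 0.94)
(452, 222, 462, 236) up->down (-2.375, -0.125, -0.06) up->now (0.125, 0.0, 0.99)
(440, 240, 460, 256) up->down (-1.125, -1.0, -0.09) up->now (0.0, 0.125, 1.0)
32.05
```

```bash
python3 - <<'E'
from h import *
a=cv2.imread("pics/c7.png")[0:216,330:798,::-1];d=np.load("top0.npy").copy();d[205:265,330:460]=cv2.resize(a,(130,60),interpolation=cv2.INTER_AREA);np.save("toplast0.npy",d)
E
python3 p.py
python3 - <<'E'
from h import *
g=lambda f:cv2.cvtColor(np.load(f),cv2.COLOR_RGB2GRAY)
for r in(228,229,230):
    for f in("top0.npy","topl.npy","toplast0.npy"):print(r,f,g(f)[r,428:458])
E
```

```text
side arc shift -0.125 -1.75 err 433
(424, 225, 434, 234) up->down (0.0, -0.25, 0.92) up->now (2.125, 1.0, 0.12)
(430, 223, 446, 236) up->down (0.125, -0.5, 0.77) up->now (2.375, -0.625, 0.46)
(436, 225, 444, 234) up->down (2.875, -1.0, 0.78) up->now (0.25, -0.375, 0.63)
(444, 222, 456, 236) up->down (0.0, -0.625, 0.9) up->now (0.0, -0.375, 0.94)
(452, 222, 462, 236) up->down (0.125, 0.0, 0.99) up->now (0.125, 0.0, 0.99)
(440, 240, 460, 256) up->down (0.0, 0.125, 0.99) up->now (0.0, 0.125, 1.0)
32.15
228 top0.npy [180 181 243 248 248 248 253 152 231 219 245 248 248 249 251 246 244 244
 248 168 164 167 167  98 245 240 238 246  83  78]
228 topl.npy [147 100  55  51 140 141 139 140 140 139 138 137 150 254 252 249 248 246
 245 247 252 173 165 100 252 246 242 251 106  91]
228 toplast0.npy [227 223 172 229 238 239 239 243 249 234 133 219 228 242 247 248 247 247
 248 247 248 252 236 136 232 247 246 236 124  88]
229 top0.npy [243 243 239 238 237 237 242 146 224 216 238 238 237 238 234 237 237 237
 242 158 152 152 154  95 244 240 237 245 128  96]
229 topl.npy [146  80  56  70 142 143 140 139 139 138 139 135 142 251 248 246 244 244
 243 245 251 168 163  98 250 244 243 251 130  93]
229 toplast0.npy [245 246 183 243 254 253 253 253 253 237 137 215 224 248 250 249 248 248
 248 248 248 251 236 135 233 248 246 237 135  92]
230 top0.npy [241 244 240 239 239 238 242 187 214 213 239 240 238 239 237 236 237 239
 243 156 152 152 154  81 242 240 237 243 128 106]
230 topl.npy [146  62  46  70 143 141 139 140 140 141 138 131 149 255 255 255 254 254
 255 255 255 183 177  97 248 245 243 249 127 100]
230 toplast0.npy [243 239 218 237 238 238 236 236 240 228 166 224 232 234 230 230 236 238
 237 238 235 231 215 124 230 249 247 238 144 100]
```

```bash
python3 -m pendant '[[0,-0.03,0,0,0,0,0],[0,-0.06,0,0,0,0,0],[0,-0.09,0,0,0,0,0],[0,-0.115,0,0,0,0,0],[0,-0.128,0,0,0,0,0],[0,-0.128,0,0,0,0,0],[0,-0.128,0,0,0,0,0]]'|grep -E "pos|contact"
python3 -m pendant '[[0,-0.003,0,0,0,0,0],[0,-0.006,0,0,0,0,0],[0,-0.0075,0,0,0,0,0],[0,-0.0085,0,0,0,0,0],[0,-0.0093,0,0,0,0,0],[0,-0.0098,0,0,0,0,0],[0,-0.0098,0,0,0,0,0],[0,-0.0098,0,0,0,0,0]]'|grep -E "pos|contact"
python3 -m pendant '[[0,0.003,0,0,0,0,0],[0,0.01,0,0,0,0,0],[0,0.035,0,0,0,0,0],[0,0.065,0,0,0,0,0],[0,0.095,0,0,0,0,0],[0,0.125,0,0,0,0,0],[0,0.138,0,0,0,0,0],[0,0.138,0,0,0,0,0],[0,0.138,0,0,0,0,0],[0,0.138,0,0,0,0,0],[0,0.138,0,0,0,0,0],[0,0.138,0,0,0,0,0]]'|grep -E "pos|contact"
python3 -m pendant '[[0,0,0,0,0,0,0],[0,0,0,0,0,0,0],[0,0,0,0,0,0,0],[0,0,0,0,0,0,0],[0,0,0,0,0,0,0],[0,0,0,0,0,0,0],[0,0,0,0,0,0,0],[0,0,0,0,0,0,0]]'|grep -E "pos|contact"; python3 p.py
python3 - <<'E'
from h import *
g=cv2.cvtColor(np.load("topl.npy"),cv2.COLOR_RGB2GRAY)
for r in(227,228,229,230,231):print(g[r,438:458])
E
```

```text
tool_pos: [478.5, -161.4, 208.6]
contact_force: [0.1, -0.3, -1.6]
tool_pos: [478.7, -171.0, 208.6]
contact_force: [0.9, 3.3, -0.9]
tool_pos: [479.8, -34.3, 208.7]
contact_force: [0.1, 0.3, 0.1]
tool_pos: [479.8, -33.4, 208.8]
contact_force: [-0.5, 1.1, 0.0]
side arc shift -0.125 -1.875 err 468
(424, 225, 434, 234) up->down (0.0, -0.25, 0.92) up->now (1.875, -1.0, 0.11)
(430, 223, 446, 236) up->down (0.125, -0.5, 0.77) up->now (1.75, -0.5, 0.49)
(436, 225, 444, 234) up->down (2.875, -1.0, 0.78) up->now (0.25, -0.375, 0.67)
(444, 222, 456, 236) up->down (0.0, -0.625, 0.9) up->now (0.0, -0.25, 0.94)
(452, 222, 462, 236) up->down (0.125, 0.0, 0.99) up->now (0.125, 0.0, 0.99)
(440, 240, 460, 256) up->down (0.0, 0.125, 0.99) up->now (0.0, 0.125, 1.0)
35.75
[141 130 105 102 123 132 159 169 201 209 187 127 116 111 250 245 243 252
 107 117]
[139 125 215 251 250 249 248 246 247 248 253 172 164 103 251 245 242 250
 102  91]
[137 120 251 249 246 244 245 244 244 247 250 167 162 100 251 243 243 250
 134  96]
[136 138 254 255 255 254 253 252 252 255 255 183 176  94 248 245 243 250
 129  95]
[136 140 123 110 106  96 128 132 125  91  60  33  31  56 248 245 243 246
 208 117]
```

```bash
cp topl.npy topA.npy; cp sidel.npy sideA.npy; python3 -m pendant '[[0,-0.03,0,0,0,0,0],[0,-0.06,0,0,0,0,0],[0,-0.09,0,0,0,0,0],[0,-0.115,0,0,0,0,0],[0,-0.128,0,0,0,0,0],[0,-0.128,0,0,0,0,0],[0,-0.128,0,0,0,0,0]]'|grep -E "pos|contact"
python3 -m pendant '[[0,-0.003,0,0,0,0,0],[0,-0.006,0,0,0,0,0],[0,-0.0075,0,0,0,0,0],[0,-0.009,0,0,0,0,0],[0,-0.01,0,0,0,0,0],[0,-0.011,0,0,0,0,0],[0,-0.011,0,0,0,0,0],[0,-0.011,0,0,0,0,0]]'|grep -E "pos|contact"
python3 -m pendant '[[0,0.003,0,0,0,0,0],[0,0.01,0,0,0,0,0],[0,0.035,0,0,0,0,0],[0,0.065,0,0,0,0,0],[0,0.095,0,0,0,0,0],[0,0.125,0,0,0,0,0],[0,0.139,0,0,0,0,0],[0,0.139,0,0,0,0,0],[0,0.139,0,0,0,0,0],[0,0.139,0,0,0,0,0],[0,0.139,0,0,0,0,0],[0,0.139,0,0,0,0,0]]'|grep -E "pos|contact"
python3 -m pendant '[[0,0,0,0,0,0,0],[0,0,0,0,0,0,0],[0,0,0,0,0,0,0],[0,0,0,0,0,0,0],[0,0,0,0,0,0,0],[0,0,0,0,0,0,0],[0,0,0,0,0,0,0],[0,0,0,0,0,0,0],[0,0,0,0,0,0,0],[0,0,0,0,0,0,0]]'|grep -E "pos|contact"; python3 p.py | grep -E "side|\(436"
python3 - <<'E'
from h import *
g=cv2.cvtColor(np.load("topl.npy"),cv2.COLOR_RGB2GRAY)
for r in(228,229,230):print(g[r,438:458])
a,b=np.load("topA.npy"),np.load("topl.npy")
f=lambda i:cv2.cvtColor(i,cv2.COLOR_RGB2GRAY)[215:245,400:446].astype(np.float32)
print("poise move px",cv2.phaseCorrelate(f(a),f(b)))
for n,i in(("A",a),("now",b)):
    h=cv2.cvtColor(i,cv2.COLOR_RGB2HSV)[222:240,395:450].astype(int);m=(abs(h[:,:,0]-22)<8)&(h[:,:,1]>130);p=np.argwhere(m)+[222,395];print(n,p.mean(0),p.min(0),p.max(0),len(p))
E
```

```text
tool_pos: [478.6, -160.7, 208.6]
contact_force: [0.4, 0.3, -0.4]
tool_pos: [478.7, -171.9, 208.6]
contact_force: [1.5, 2.3, -1.0]
tool_pos: [479.8, -34.3, 208.6]
contact_force: [0.8, -0.0, -0.1]
tool_pos: [479.7, -33.4, 208.8]
contact_force: [0.6, -0.7, 0.1]
side arc shift -0.125 -2.0 err 455
(436, 225, 444, 234) up->down (2.875, -1.0, 0.78) up->now (0.25, -0.375, 0.67)
[141 123 214 252 251 249 250 247 247 248 254 171 166 105 251 245 243 251
 105  90]
[137 121 251 248 247 244 245 243 244 246 251 167 161  98 251 244 242 250
 131  95]
[137 123 254 254 255 254 253 253 253 255 255 177 171  93 249 245 244 249
 122  97]
poise move px ((0.005873963558315154, 0.0023897061821376298), 1.0006220287746854)
A [233. 442.] [222 439] [239 449] 29
now [233.03333333 441.73333333] [222 439] [239 449] 30
```

```bash
python3 -m pendant '[[0,0.01,-0.03,0,0,0,0],[0,0.04,-0.06,0,0,0,0],[0,0.07,-0.09,0,0,0,0],[0,0.1,-0.12,0,0,0,0],[0,0.12,-0.12,0,0,0,0],[0,0.12,-0.12,0,0,0,0]]'|grep -E "pos|contact"
python3 - <<'E'
from h import *
im=camera("side");np.save("sideB.npy",im);t=camera("top");np.save("topB.npy",t)
def names(h):
    H,S,V=h.astype(int).transpose(2,0,1);o=np.full(H.shape,'.')
    o[V<60]='#';o[(S<40)&(V>200)]='w'
    c=(S>110)&(V>60);o[c&((H<9)|(H>172))]='R';o[c&(H>40)&(H<90)]='G';o[c&(H>14)&(H<32)]='y';return o
def show(i,x0,y0,x1,y1):
    for k,r in enumerate(names(cv2.cvtColor(i,cv2.COLOR_RGB2HSV)[y0:y1,x0:x1])):print(y0+k,''.join(r))
print("side now");show(im,295,125,330,165)
print("top now");show(t,400,218,470,240)
h=cv2.cvtColor(t,cv2.COLOR_RGB2HSV)[218:242,385:440].astype(int);m=(h[:,:,0]>14)&(h[:,:,0]<32)&(h[:,:,1]>110)
p=np.argwhere(m)+[218,385];c=p.mean(0)[::-1];print("poise px",c,onz("top",c,215))
g=lambda f:cv2.cvtColor(np.load(f),cv2.COLOR_RGB2GRAY).astype(float)[164:198,272:293]
y=np.arange(34)[:,None];r=g("side7.npy");
for f in("side9.npy","sideA.npy","sidel.npy","sideB.npy"):
    n=g(f);print(f,"moment",((n-r)*y).sum().round(),"sum",(n-r).sum().round(),"area",(r-75).clip(0).sum().round())
E
```

```text
tool_pos: [480.9, 88.7, 329.8]
contact_force: [0.3, -0.9, 0.1]
side now
125 www...........y...y.#...##...####..
126 wwww..........yyyy.y....##...####..
127 wwww........yyyyyyy#.....##..####..
128 .........#.yyyyyyy.......##..####..
129 ...........yyyyyyyy......##..####..
130 ...........yyyyyyy.......##..###...
131 ..........yyyyyyyy........##.###...
132 ..........yy.yyyyy........##.###...
133 ...........yyyyyyy........######...
134 .........y.yy.yyyy....#...######...
135 ...........yyyyyyy....#...######...
136 ..........yyyy.yyy........######...
137 .........yyyyyyyyy.........#####...
138 .........yyyyyyyyy.........####....
139 ...........yyyyyy..........####....
140 ..........yyyyyyyy.........####....
141 .....y....yyyyyyyyy........####....
142 .....y..yyyyyyyyyyy........####....
143 .....yyyyyyy.y.yyyy.#......####....
144 .....yyyyyyy...yyyy........####....
145 ......yy.yy....yyyy........####....
146 .......yyyy...#yyyy........####....
147 ......yyyyy...#yyyy........####....
148 y.....yyyy..w.yyyyy........###.....
149 ......yyyy....yyyyy........###.....
150 y....yyy.....#yyyyy.....
[... 1806 characters left out ...]
yyy.#.##.............y.....###wwww...###.y..#...
235 .......yyyyyyyyyyyyyyyyyy.#.##...###.....yy......###wwwww....##y..#...
236 ......yyyyyyyyyyyyyyyyyy...........yyyyy.yyy...#....wwwww.....#....#..
237 .......yyyyyyyyy.yy.........yyy....yyyyyyyyy...........yy....###yy....
238 ...................................yyyyyyyyy.....######y.....###......
239 ...................................yyyyyyyyyyy.#########..............
poise px [421.48242812 229.76357827] [ 478.94342783 -197.16940377  215.        ]
side9.npy moment 12903.0 sum 1683.0 area 15629.0
sideA.npy moment -4877.0 sum -138.0 area 15629.0
sidel.npy moment -7523.0 sum -204.0 area 15629.0
sideB.npy moment 14397.0 sum 2343.0 area 15629.0
```

Run:
```python
from h import *
for f in("top0.npy","toplast0.npy","topA.npy","topB.npy"):
    t=np.load(f).astype(int)
    red=(t[:,:,0]-t[:,:,1:].max(2));
    print(f);[print(r,red[r,454:470] if f!="toplast0.npy" else red[r,454:460]) for r in(227,228,229,230)]
K,t,A=cam("top")
for th in(.05,.02,0,-.02,-.05):
    y=-63-np.array([187,200,210])*np.cos(th);z=190-np.array([187,200,210])*np.sin(th)
    print(th,proj("top",np.c_[np.full(3,479),y,z])[:,0].round(2))
```

```text
top0.npy
227 [ 0 -6 55 61 37 26 14 17 30 38 46 46 48  5 -7 35]
228 [ 0 -6 47 77 36 15 17 13 21 39 43 46 10  7 -3  1]
229 [ -1  -8 145 223 228 223 151  32  19   5   8  13  15   7  -2  -2]
230 [ -2  -8 141 184 125  13   2  -8   4  11  10  12   5   6  -1   7]
toplast0.npy
227 [ -2  10 138 185 141 126]
228 [ -4   6 129 219 219 213]
229 [ -3   6 136 220 216 202]
230 [ -3   7 124 160 115  32]
topA.npy
227 [ 0 -7 60 75 27 16  5  7 24 38 43 48 47  4 -4 40]
228 [  0 -10 130 224 221 217 215 166 141  97  44  45   6   5  -2   1]
229 [ -1 -11 141 221 222 221 221 214 217 106  11  10  17   9  -1   0]
230 [  0  -9 139 180 128   8   0  14  16   5   9  14   1   7   0   5]
topB.npy
227 [ 0 -7 52 52 18 13  3  6 19 39 47 48 45  5 -3 37]
228 [ -2  -9 122 225 221 213 216 166 126  69  44  45   9   5  -6   2]
229 [ -2 -11 146 217 221 216 218 214 209  42   4  14  14   8  -3   1]
230 [  0  -8 131 176 126  11  -2   4  16   6   7  14   0   6   0   6]
0.05 [445.43 452.65 458.19]
0.02 [446.66 454.02 459.67]
0 [447.44 454.88 460.62]
-0.02 [448.18 455.71 461.52]
-0.05 [449.22 456.89 462.8 ]
```

The red pointer tip in the top view has moved 2.4 px from the hook-up stop, and level is predicted at 2.45 px, so the beam is level to within a few mrad. The arm is clear, so I'm handing in.

```bash
python3 -c "
from workcell import *
print(get_obs()['time'],close_job())"
```

```text
the job is handed in; nothing more can be done
40.25 None
```

The silver coil hangs in both seats of the hook and the poise is set so the beam floats level, about 0.002 rad off by my camera estimate (limit 0.015); I handed the job in at 40.25 s with the arm clear, but no verdict came back.

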